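Press the mould board home under the casting fixture's lip and hold it

TASK

Slide the green-lined plaster mould, flat along the bench and without lifting it off, onto the black mat of the casting fixture with its bare front edge towards the steel lip. Then push that edge under the lip against the orange sprung seal until it is fully home on the two steel backstops, and finish while still holding it pressed there: let go and the spring pushes it out again. Leave everything else on the bench where it is.

Things in the scene. Friction and masses are not known exactly. Their poses are not given: they have to be found in the camera images.
- mould: the mould to move, 0.28 to 0.46 kg, heavier at the rear: plywood board 160 (its x) x 110 (y) x 10 mm, lying flat; on it a white plaster block, x -34 to +36, y +-48, top 50 mm above the bench, with a green silicone hollow, and a dark steel handle at the rear. The front of the board (x +36 to +80) is bare and goes under the lip. Origin: centre of the underside; +x to the front edge, z up
- front_edge (a point): middle of the board's front edge, 80 mm ahead (+x) of the mould's origin, 5 mm above its underside
- grip (a point): point in the mould's upright dark steel handle, 61 mm behind (-x) the mould's origin, 40 mm above the underside. The handle is 32 mm long (mould x), 24 mm wide (mould y), from 10 to 60 mm above the bench; its front is 11 mm behind the plaster block, its sides are free: pinch it across the mould's y to drag the mould, or push its rear
- fixture: casting fixture fixed to the bench, place and yaw vary. Origin: on the bench, midway between the front faces (x = 0) of the two steel backstops, which stand at y +-50, 20 mm wide, 16 mm high; +x points into the slot, the way the mould is pushed. Flush black mat at x -215 to 0, 118 mm wide. Home: the board's front edge at x = 0, its +x along the fixture's +x. Blue rear rail at x 42 to 62, 28 mm high
- lip (a point): middle of the lip's underside, at fixture x -23.5, 16 mm above the bench. Steel bar across the slot, fixture x -35 to -12, top 22 mm above the bench; the 10 mm board slides under it. It rests on wooden cheeks 16 mm high and 130 mm apart (y +-65) from x -40 on, with flared wooden lead-ins 15 mm high from x about -63, where they stand about 145 mm apart
- seal (a joint): travel (m) of the orange sprung seal bar, 70 mm wide, 10 mm high, in the slot behind the lip: 0 = out, its face 15 mm before the backstops; 0.015 = pressed back level with them (board home). Its spring pushes back with about 3.5 N at 0 and 6.5 N at 0.015; the mould's sliding friction adds about 1 to 4 N, more if pressed down; the backstops are hard
- blue_mould: blue-lined plaster mould on the same plywood board (160 x 110 x 10 mm, plaster block 40 mm high on it) but without a handle; origin at the centre of its underside; leave alone
- bowl: orange bowl, 120 mm across, 60 mm high; origin under its centre; leave alone
- spatula: spatula lying flat, about 250 mm long, handle towards its own -x; leave alone
- brush: brush lying flat, about 200 mm long, handle towards its own -x; leave alone
- jar: amber jar, 68 mm across, 90 mm high; origin under its centre; leave alone
- baluster: small white plaster baluster, 60 mm across, 115 mm high, standing; origin under its centre; leave alone
Not all that is in view belongs to the job. What is shaped like the mould but purple or turquoise is not meant.

How it is judged (in metres and radians):
On the way, in this order (a step that is already met when the one before it is completed fails the run):
1. the mould lies flat on the mat, its front edge towards the lip and short of it (15 to 110 mm before the backstops, within 40 mm of the middle), turned less than 0.35 rad (x of front_edge in the frame of fixture between -0.11 and -0.015 m and y of front_edge in the frame of fixture between -0.04 and 0.04 m and x of grip in the frame of fixture below -0.12 m and angle between the x axis of mould and the x axis of fixture, either way round below 0.35 rad and height (world z) of mould below 0.012 m and value of joint seal below 0.004 m), for 0.05 s.
2. the front edge is home under the lip, the seal pressed back by the mould (x of front_edge in the frame of fixture between -0.004 and 0.006 m and y of front_edge in the frame of fixture between -0.016 and 0.016 m and x of grip in the frame of fixture below -0.12 m and value of joint seal above 0.011 m and angle between the x axis of mould and the x axis of fixture, either way round below 0.12 rad and angle between mould's own z axis and vertical below 0.08 rad and height (world z) of mould below 0.006 m and contact force between mould and seal above 2 N and contact force between any of the fingers, the arm and mould above 1.5 N), for 0.3 s.
At the end, for the whole second after the job is handed in: The robot holds the mould home: front edge under the lip within 4 mm of the backstops, within 16 mm of mid-slot, turned under 0.12 rad, flat (underside below 6 mm), at rest, pressing the seal back over 11 mm (over 2 N), the robot still pushing or gripping it (over 1.5 N) (all of step 2 and linear speed of mould below 0.02 m/s); the arm keeps its last pose, push and grip.
It fails at once if the mould is lifted off the bench (underside more than 20 mm up) or tipped by more than 0.25 rad (height (world z) of mould above 0.02 m or angle between mould's own z axis and vertical above 0.25 rad).
It fails at once if another thing on the bench is moved by more than 30 mm (distance of any of blue_mould, bowl, spatula, brush, jar, baluster from where it was at the start of the episode above 0.03 m).
It also fails if it takes over 58 s, if anything falls off the work surface, if the arm or the gripper's body presses on something with over 40 N, if the wrist force passes 120 N, or if a joint passes its speed limit or range.

ROBOT

A 6-joint arm with a two-finger parallel gripper is mounted at the origin on the work surface. World frame = base frame: x ahead of the robot, y to its left, z up, the work surface at z = 0. Lengths are in mm, angles in rad, forces in N, time in s.
With the tool pointing down it reaches from about 350 to 775 mm from the base axis. Payload 7.3 kg.
Tool frame: the origin (TCP) lies at the very end of the fingers, on their centre line; the grasp point (between the pads) lies 19 mm behind it; z points along the fingers, y is the line along which they close (so a half turn about z gives the same grasp; the last joint's range is limited). The gripper opens to 92 mm and grips with 3 to 60 N. Pads are 19 mm wide; open, the fingers measure 130 mm over their backs; the gripper's body (75 mm by 190 mm) begins 47 mm behind the grasp point.
Start: joints at [-1.292, 0.342, 1.524, -0, 1.275, -0.146], TCP at [216.397, -478.349, 226.741] pointing down, gripper open.
Joint ranges: [-2.53, 2.53], [-0.77, 2.02], [0.04, 2.7], [-1, 4.14], [0.28, 2.66], [-3.11, 3.11]. Speed limits (rad/s): [2.57, 2.57, 3.14, 3.14, 3.14, 3.14].

INTERFACE

Orientations are given as [roll, pitch, yaw] about the fixed x, y, z axes, in that order (R = Rz(yaw) Ry(pitch) Rx(roll)).
In Python, from plant import get_obs, capture, close_job gives the robot as it stands. The module is installed in compiled form; this text tells all that it offers.
- The arm moves only by the shell command python3 -m handwheel 'ROWS'. ROWS is JSON, a list of rows, each a list of 3 entries, a list of its own where there are three numbers: the turn, a rotation vector about the tool's x, y, z in degrees, then the shift along the tool's x, y, z in m, then the opening, from 0 (shut) to 1 (fully open). A call has 1 to 12 rows; each row is the pose to reach, as a shift and turn from the pose commanded when the call began, along the tool's axes at that moment; what a row does not reach only later rows make up. A row lasts 1/10 s, in which the tool goes at most 50 mm and 8.59 degrees, less where a joint would pass 70% of its speed; a pose out of reach is approached as far as the arm can. A call with a gripper value outside its range is refused whole. The fingers move at their own pace and stop on an object; the grip force is fixed at half the most. Time passes only in rows, so rows that repeat a pose let the fingers close. It gives the time, the measured TCP pose, the force, the opening and the grip force at its end, in the units of the state.
- get_obs(): the state, without advancing time (a new reading comes with each control period).
- capture(name): name is "scene" or "top"; returns a dict with "image" (384x512x3 uint8, red, green, blue), "depth" (384x512 float32, mm along the optical axis (not along the pixel's ray), 0 where there is no reading), "fx", "fy", "cx", "cy" (pixels), "camera_from_world" (4x4, takes a point from world to camera coordinates). Camera axes: x right, y down, z forward; pixel columns grow to the right and rows downward; lengths in mm; the calibration is good to about 2 mm. A picture is of the moment at which its call begins.
- close_job(): hands the job in; it is judged then, once.
The state is a dict: "time": time; "joint_positions": joint angles; "dq": joint speeds; "tau": joint torques, N m; "tool_pos": TCP position; "tcp_rot": TCP orientation; "contact_force": force on the tool from outside, world axes, zero at the start; "moment": the same for the moment, N m; "grip_width": finger opening in mm; "finger_force": force on a finger pad.
Only numpy, scipy, OpenCV 4.12 (cv2) and the standard library are available. Lean on these libraries where they do the work, as an engineer would, in place of code of your own. Each camera call takes 0.05 s, during which the arm holds its last target. There are 200 camera calls.

## Working session

There is one attempt and no reset: what is moved stays moved. The work goes in short steps, Python scripts to look and compute and a shell command to move; the robot and the scene stay as the last step left them, time stands still between calls to the robot, and variables do not carry over. Pictures are saved under pics/ and viewed, at most 10 in all, crops included, and the job is handed in when it is done.

```bash
mkdir -p pics; python3 - <<'E'
from plant import *
import cv2,numpy as np
for n in("top","scene"):
    c=capture(n); cv2.imwrite(f"pics/{n}0.png",c["image"][...,::-1]); np.savez(f"{n}0.npz",**c)
    print(n,c["fx"],c["cx"],c["cy"],np.round(c["camera_from_world"],3).tolist())
print(get_obs())
E
```

```text
top 444.2006005325325 251.38850793332233 197.90706390473954 [[0.014, -1.0, 0.01, 77.589], [-0.996, -0.015, -0.093, 486.833], [0.093, -0.009, -0.996, 1655.955], [0.0, 0.0, 0.0, 1.0]]
scene 358.9965278928149 258.01348543015695 183.8396097182047 [[0.364, 0.931, -0.001, -278.712], [0.761, -0.299, -0.576, -303.549], [-0.537, 0.209, -0.817, 1665.161], [0.0, 0.0, 0.0, 1.0]]
{'time': 0.1, 'joint_positions': array([-1.29204967e+00,  3.42656405e-01,  1.52490527e+00, -1.91706562e-05,
        1.27539701e+00, -1.46000157e-01]), 'dq': array([ 0.00105234, -0.00398213, -0.0027959 , -0.00124359, -0.00010146,
        0.00097184]), 'tau': array([ 1.49335719e-03, -4.32005775e+01, -2.44693583e+01,  7.18505052e-02,
        5.26183890e-02, -5.86485953e-05]), 'tool_pos': array([ 216.26319921, -477.9977231 ,  226.11837772]), 'tcp_rot': array([-3.14023849e+00, -1.80595328e-04,  4.24752280e-01]), 'contact_force': array([ 0.64685138, -0.27268171,  0.83706637]), 'moment': array([0.03375998, 0.02415035, 0.08330501]), 'finger_force': 0.0, 'grip_width': 92.00594205306486}
```

View pics/top0.png

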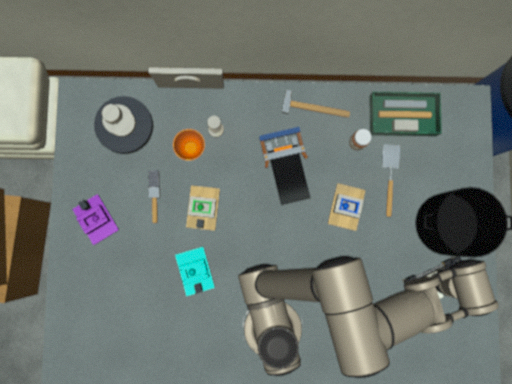

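View pics/scene0.png

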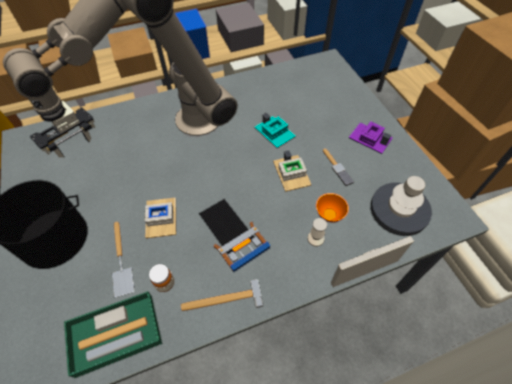

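The top picture shows the green mould at (203,207) with its handle at (200,224). The mat is at (290,180), and the lip and seal at (284,150) with the blue rail at (281,133). The scene view agrees: mould at (292,172), fixture at (235,235).

```bash
cat >h.py <<'E'
import numpy as np,cv2
def ray(c,uv,z):
    "pixels -> world at height z"
    uv=np.atleast_2d(uv).astype(float); T=c["camera_from_world"];R,t=T[:3,:3],T[:3,3]
    d=np.c_[(uv[:,0]-c["cx"])/c["fx"],(uv[:,1]-c["cy"])/c["fy"],np.ones(len(uv))]@R
    o=-R.T@t; return o+d*((z-o[2])/d[:,2])[:,None]
def mask(c,lo,hi,roi):
    h=cv2.cvtColor(c["image"],cv2.COLOR_RGB2HSV); m=cv2.inRange(h,lo,hi)
    k=np.zeros_like(m);x0,y0,x1,y1=roi;k[y0:y1,x0:x1]=255;return m&k
def rect(c,m,z):
    cn=max(cv2.findContours(m,cv2.RETR_EXTERNAL,cv2.CHAIN_APPROX_NONE)[0],key=cv2.contourArea)
    p=ray(c,cn[:,0],z)[:,:2].astype(np.float32)
    return [np.round(v,1).tolist() for v in (*cv2.minAreaRect(p)[:2],cv2.boxPoints(cv2.minAreaRect(p)))]
E
python3 - <<'E'
from h import *
R={"top":dict(mat=(265,145,320,210),blue=(255,120,305,145),board=(180,180,225,238),handle=(190,215,210,232)),
"scene":dict(mat=(190,190,250,245),blue=(220,220,275,275),board=(265,140,320,195),handle=(280,145,296,162))}
C=dict(mat=((0,0,0),(180,255,40),0),blue=((100,110,50),(125,255,255),28),board=((8,50,120),(28,200,255),10),handle=((0,0,0),(180,255,85),60))
for n in R:
    c=dict(np.load(n+"0.npz"))
    for k,r in R[n].items():
        lo,hi,z=C[k]; m=mask(c,lo,hi,r)
        if k=="board": m=cv2.morphologyEx(m,cv2.MORPH_CLOSE,np.ones((3,3)))
        try: print(n,k,(m>0).sum(),rect(c,m,z))
        except Exception as e: print(n,k,e)
t=[]
for n,(x0,y0,x1,y1) in dict(top=(170,115,320,240),).items():
    t.append(cv2.resize(np.load(n+"0.npz")["image"][y0:y1,x0:x1,::-1],None,fx=4.5,fy=4.5,interpolation=cv2.INTER_CUBIC))
cv2.imwrite("pics/crop0.png",t[0])
E
```

```text
top mat 899 [[584.7, -57.0], [131.1, 107.7], [[508.0, -20.899999618530273], [534.2999877929688, -125.30000305175781], [661.4000244140625, -93.19999694824219], [635.0999755859375, 11.199999809265137]]]
top blue 181 [[733.6, -18.7], [18.3, 154.3], [[705.7999877929688, 53.79999923706055], [743.5999755859375, -95.80000305175781], [761.2999877929688, -91.30000305175781], [723.5999755859375, 58.29999923706055]]]
top board 694 [[447.9, 269.2], [112.3, 162.1], [[362.20001220703125, 220.60000610351562], [523.5999755859375, 206.0], [533.7000122070312, 317.79998779296875], [372.29998779296875, 332.3999938964844]]]
top handle 16 [[385.0, 270.4], [18.3, 11.0], [[375.70001220703125, 275.70001220703125], [375.8999938964844, 264.70001220703125], [394.20001220703125, 265.0], [394.1000061035156, 276.0]]]
scene mat 1055 [[558.9, -61.5], [157.9, 107.9], [[469.20001220703125, -28.399999618530273], [495.3999938964844, -133.0], [648.5999755859375, -94.69999694824219], [622.4000244140625, 9.899999618530273]]]
scene blue 287 [[738.8, -18.3], [24.0, 156.8], [[707.9000244140625, 54.79999923706055], [746.5, -97.19999694824219], [769.7000122070312, -91.30000305175781], [731.0999755859375, 60.599998474121094]]]
scene board 457 [[449.1, 270.4], [113.7, 167.3], [[360.8999938964844, 220.8000030517578], [527.5999755859375, 206.60000610351562], [537.2999877929688, 319.8999938964844], [370.5, 334.1000061035156]]]
scene handle 45 [[399.0, 269.7], [24.4, 37.4], [[376.8999938964844, 266.1000061035156], [411.20001220703125, 251.0], [421.0, 273.29998779296875], [386.79998779296875, 288.3999938964844]]]
```

View pics/crop0.png

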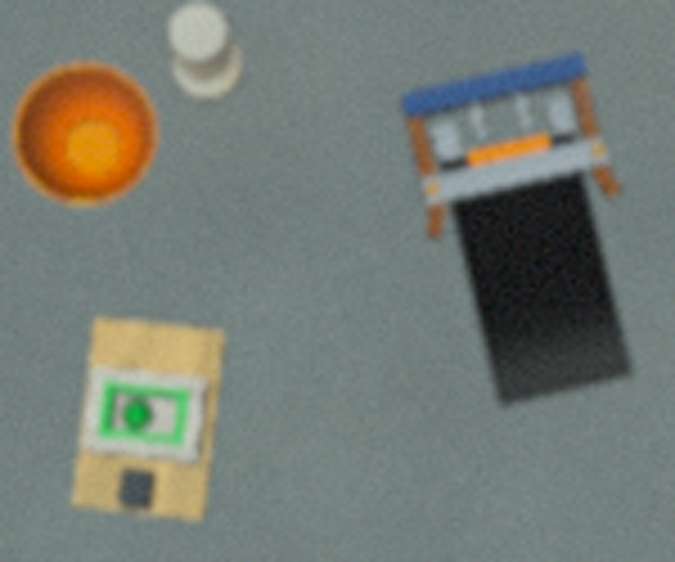

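The crop confirms that the mould's front edge and the slot both face roughly world +x, and the path across from the mould to the mat is clear.

From the fits:
- **Mould:** about (448, 269.5), yaw −0.088.
- **Fixture origin:** about (685, −31.5), yaw 0.247.

Next I'll work out the shifts to reach the handle.

```bash
cat >>h.py <<'E'
def rel(p0,yaw0,*targets):
    "shift (m, tool axes) and tool-z turn (deg) to world targets (x,y,z,yaw), tool down"
    c,s=np.cos(yaw0),np.sin(yaw0)
    for x,y,z,yw in targets:
        d=np.array([x,y,z])-p0
        print(np.round([-np.degrees(yw-yaw0)],2),np.round([(c*d[0]+s*d[1])/1e3,(s*d[0]-c*d[1])/1e3,-d[2]/1e3],4))
F0=np.array([685,-31.5]);FY=.247
def fix(x,y):
    c,s=np.cos(FY),np.sin(FY); return F0+[c*x-s*y,s*x+c*y]
def infix(p):
    c,s=np.cos(FY),np.sin(FY); d=np.asarray(p)[:2]-F0; return np.array([c*d[0]+s*d[1],-s*d[0]+c*d[1]])
E
python3 - <<'E'
from h import *
rel(np.array([216.4,-478.3,226.7]),.4248,(440,-250,180,.4248),(480,0,150,.1),(440,200,150,-.088),(387.2,274.9,110,-.088))
c=dict(np.load("top0.npz")); print(infix(ray(c,[295.5,201.2],0)[0]), ray(c,[200.4,223.4],60))
E
```

```text
[-0.] [ 0.2978 -0.1159  0.0467]
[18.61] [ 0.4373 -0.3271  0.0767]
[29.38] [ 0.4833 -0.5259  0.0767]
[29.38] [ 0.466  -0.6159  0.1167]
[-214.04287474   -0.74792297] [[385.323332   270.82494964  60.        ]]
```

The mat's near edge lands at −214 mm (−215 expected), so the fixture fit holds.

```bash
python3 -m handwheel '[[[0,0,0],[0.05,-0.02,0.01],1],[[0,0,0],[0.1,-0.04,0.02],1],[[0,0,0],[0.15,-0.06,0.025],1],[[0,0,0],[0.2,-0.08,0.03],1],[[0,0,0],[0.25,-0.1,0.04],1],[[0,0,0],[0.3,-0.116,0.045],1],[[0,0,4],[0.33,-0.155,0.05],1],[[0,0,8],[0.36,-0.195,0.055],1],[[0,0,12],[0.385,-0.235,0.06],1],[[0,0,16],[0.41,-0.275,0.07],1],[[0,0,18.6],[0.437,-0.327,0.077],1],[[0,0,18.6],[0.437,-0.327,0.077],1]]'
python3 - <<'E'
from plant import get_obs
from h import *
o=get_obs(); p=o["tool_pos"];y=o["tcp_rot"][2];print(p,o["tcp_rot"],o["joint_positions"])
rel(p,y,(440,200,150,-.088),(386,273,110,-.088))
E
```

```text
time: 1.3
tool_pos: [478.9, 3.2, 148.8]
tcp_rot: [-3.141, 0.002, 0.101]
contact_force: [0.8, -0.1, 0.2]
grip_width: 91.8
finger_force: 0.0
[478.92504118   3.16722223 148.84332977] [-3.14050205e+00  1.74514682e-03  1.01353914e-01] [-1.54005123e-01  3.42425611e-01  1.76089572e+00  7.12356742e-04
  1.04023547e+00  1.31507717e+00]
[10.85] [-0.0188 -0.1998 -0.0012]
[10.85] [-0.0651 -0.2779  0.0388]
```

```bash
python3 -m handwheel '[[[0,0,3],[-0.005,-0.045,0],1],[[0,0,6],[-0.01,-0.09,0],1],[[0,0,9],[-0.015,-0.135,0],1],[[0,0,10.85],[-0.019,-0.18,0],1],[[0,0,10.85],[-0.035,-0.22,0.01],1],[[0,0,10.85],[-0.055,-0.26,0.03],1],[[0,0,10.85],[-0.065,-0.278,0.039],1],[[0,0,10.85],[-0.065,-0.278,0.039],1],[[0,0,10.85],[-0.065,-0.278,0.039],1]]'
python3 - <<'E'
from plant import *
from h import *
for n,(x0,y0,x1,y1) in dict(scene=(230,90,360,200)).items():
    c=capture(n); cv2.imwrite("pics/s1.png",cv2.resize(c["image"][y0:y1,x0:x1,::-1],None,fx=5,fy=5,interpolation=cv2.INTER_CUBIC))
o=get_obs(); p=o["tool_pos"];y=o["tcp_rot"][2];print(p,o["tcp_rot"],o["joint_positions"])
rel(p,y,(386,273,21,-.088))
E
```

```text
time: 2.2
tool_pos: [387.4, 269.7, 110.6]
tcp_rot: [3.141, 0.0, -0.088]
contact_force: [0.5, -0.6, 0.2]
grip_width: 92.1
finger_force: 0.0
[388.05024053 269.40058555 110.97920728] [ 3.14152577e+00 -7.66980157e-04 -8.91740892e-02] [ 4.44714767e-01  3.82275339e-01  1.82674677e+00 -5.57913891e-04
  9.31944409e-01  2.10501774e+00]
[-0.07] [-0.0024 -0.0034  0.09  ]
```

View pics/s1.png

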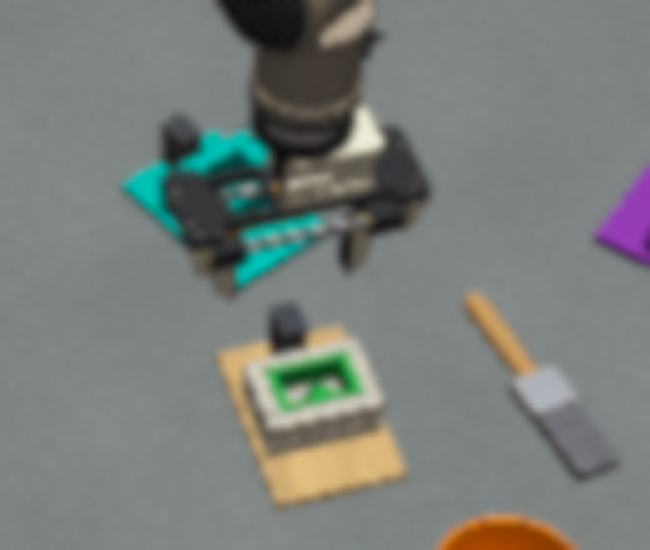

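The picture shows the open gripper above and behind the handle (crop pixel 287,322), with its fingers straddling the handle line and nothing in the way. I'll descend, then close.

```bash
python3 -m handwheel '[[[0,0,0],[-0.002,-0.003,0.03],1],[[0,0,0],[-0.002,-0.003,0.055],1],[[0,0,0],[-0.002,-0.003,0.075],1],[[0,0,0],[-0.002,-0.003,0.09],1],[[0,0,0],[-0.002,-0.003,0.09],1]]' && python3 -m handwheel '[[[0,0,0],[0,0,0],0.2],[[0,0,0],[0,0,0],0.2],[[0,0,0],[0,0,0],0.2],[[0,0,0],[0,0,0],0.2],[[0,0,0],[0,0,0],0],[[0,0,0],[0,0,0],0],[[0,0,0],[0,0,0],0],[[0,0,0],[0,0,0],0]]'
python3 - <<'E'
from plant import *
from h import *
c=capture("top"); m=mask(c,(8,50,120),(28,200,255),(180,180,225,238)); m=cv2.morphologyEx(m,cv2.MORPH_CLOSE,np.ones((3,3)));print(rect(c,m,10))
o=get_obs(); p=o["tool_pos"];y=o["tcp_rot"][2];print(p,o["tcp_rot"],o["grip_width"],o["finger_force"],o["contact_force"])
g=fix(-155-80+19,0)
z=p[2]
for fx in(-236,-250,):print(fix(fx,0)); 
rel(p,y,(*fix(-246,0),z,FY),(*fix(-231,0),z,FY))
E
```

```text
time: 2.75
tool_pos: [385.8, 271.4, 19.6]
tcp_rot: [3.14, 0.002, -0.091]
contact_force: [1.1, -0.3, 0.7]
grip_width: 91.8
finger_force: 0.0
time: 3.55
tool_pos: [385.6, 273.0, 20.7]
tcp_rot: [3.141, 0.0, -0.089]
contact_force: [-0.0, 0.7, 0.7]
grip_width: 32.7
finger_force: 0.0
[[455.6, 268.2], [111.4, 146.4], [[377.8999938964844, 218.89999389648438], [523.7999877929688, 206.5], [533.2000122070312, 317.5], [387.3999938964844, 330.0]]]
[385.58040073 273.02344696  20.66242258] [ 3.14156032e+00 -3.29172981e-05 -8.91477327e-02] 28.70791141621263 0.4404489230364561 [-0.46268378  0.17633354 -1.02358159]
[456.16253572 -89.20108268]
[442.58743191 -92.62402826]
[-19.26] [ 0.0931  0.3578 -0.    ]
[-19.26] [ 0.1073  0.3529 -0.    ]
```

```bash
python3 -m handwheel '[[[0,0,0],[0,0,0],0],[[0,0,0],[0,0,0],0],[[0,0,0],[0,0,0],0],[[0,0,0],[0,0,0],0],[[0,0,0],[0,0,0],0],[[0,0,0],[0,0,0],0]]' && python3 -m handwheel '[[[0,0,-1],[0.003,0.015,0],0],[[0,0,-2.5],[0.01,0.04,0],0],[[0,0,-4],[0.018,0.07,0],0],[[0,0,-6],[0.026,0.1,0],0],[[0,0,-7.5],[0.034,0.13,0],0],[[0,0,-9],[0.042,0.16,0],0],[[0,0,-9],[0.042,0.16,0],0]]'
python3 - <<'E'
from plant import *
from h import *
o=get_obs(); p=o["tool_pos"];y=o["tcp_rot"][2];print(p,y,o["contact_force"],o["grip_width"])
c=capture("scene"); cv2.imwrite("pics/s2.png",cv2.resize(c["image"][90:280,160:340,::-1],None,fx=3,fy=3,interpolation=cv2.INTER_CUBIC))
rel(p,y,(*fix(-246,0),20.7,FY),(*fix(-236,0),20.7,FY))
E
```

```text
time: 4.2
tool_pos: [385.6, 273.0, 20.7]
tcp_rot: [3.142, -0.0, -0.089]
contact_force: [-0.5, 0.3, -1.3]
grip_width: 23.6
finger_force: 29.8
time: 4.9
tool_pos: [413.7, 107.2, 20.7]
tcp_rot: [3.141, 0.0, 0.065]
contact_force: [1.0, -0.6, -1.7]
grip_width: 24.0
finger_force: 30.0
[413.65959554 107.17240149  20.66017303] 0.06486037565871716 [ 0.9611433  -0.60592423 -1.71789167] 24.030701077715005
[-10.44] [ 0.0199  0.2005 -0.    ]
[-10.44] [ 0.0297  0.1987 -0.    ]
```

View pics/s2.png

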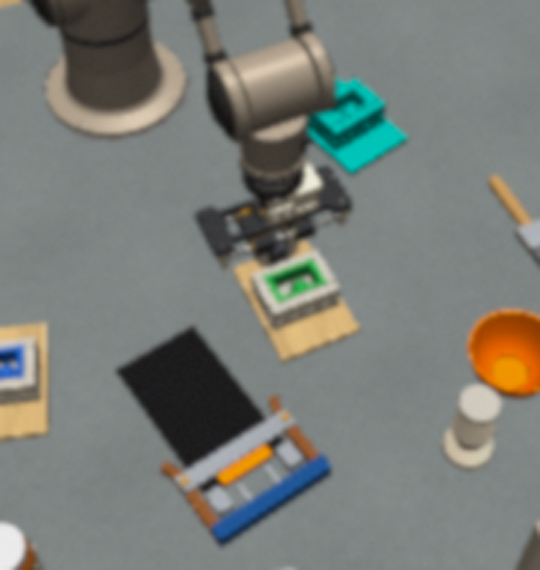

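The mould (crop pixel 295,290) is gripped and sliding flat. Its front edge stays clear of the lead-in at (275,405), so I'll continue onto the mat.

```bash
python3 -m handwheel '[[[0,0,-1],[0.002,0.015,0],0],[[0,0,-3],[0.005,0.045,0],0],[[0,0,-4.5],[0.008,0.08,0],0],[[0,0,-6],[0.012,0.115,0],0],[[0,0,-8],[0.016,0.15,0],0],[[0,0,-9.5],[0.02,0.185,0],0],[[0,0,-10.4],[0.024,0.2,0],0],[[0,0,-10.4],[0.024,0.2,0],0],[[0,0,-10.4],[0.024,0.2,0],0]]'
python3 - <<'E'
from plant import *
from h import *
o=get_obs(); p=o["tool_pos"];y=o["tcp_rot"][2];print(p,y,o["contact_force"],o["grip_width"],infix(p))
for n in("top","scene"):
    c=capture(n); cv2.imwrite(f"pics/{n}3.png",c["image"][...,::-1]); np.savez(n+"3.npz",**c)
    m=mask(c,(8,50,120),(28,200,255),(240,120,330,230) if n=="top" else (170,165,265,250))
    m=cv2.morphologyEx(m,cv2.MORPH_CLOSE,np.ones((3,3)));r=rect(c,m,10);print(n,r[:2]);[print(np.round(infix(q))) for q in r[2]]
a,b=cv2.imread("pics/top3.png")[115:235,235:335],cv2.imread("pics/scene3.png")[160:280,170:270]
cv2.imwrite("pics/both3.png",cv2.resize(np.hstack([a,b]),None,fx=4,fy=4,interpolation=cv2.INTER_CUBIC))
E
```

```text
time: 5.85
tool_pos: [450.7, -87.4, 20.7]
tcp_rot: [3.142, -0.0, 0.249]
contact_force: [0.5, -0.1, -1.2]
grip_width: 23.6
finger_force: 30.0
[450.74188858 -87.4417971   20.66195128] 0.24893031371791108 [ 0.46562937 -0.07833062 -1.2371546 ] 23.616030992543646 [-240.82599349    3.03121889]
top [[538.6, -64.8], [106.7, 112.7]]
[-205.   58.]
[-202.  -54.]
[-95. -51.]
[-98.  61.]
scene [[511.1, -71.8], [166.3, 112.8]]
[-263.   58.]
[-261.  -54.]
[-94. -51.]
[-96.  61.]
```

View pics/both3.png

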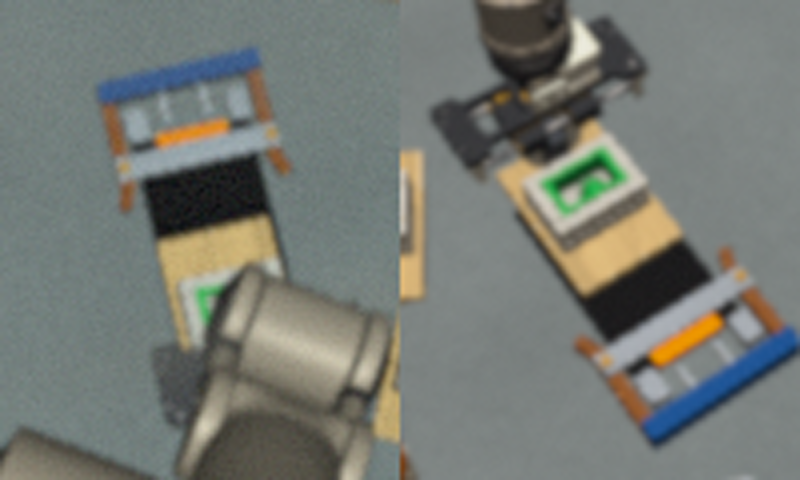

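The mould lies on the mat. In the fixture frame its front edge is at about x −96, y +5, turned about +0.02 rad. I'll trim that while advancing to the mouth of the slot.

```bash
python3 -m handwheel '[[[0,0,0.6],[0.005,0.001,0],0],[[0,0,1.2],[0.015,0.0025,0],0],[[0,0,1.2],[0.025,0.0025,0],0],[[0,0,1.2],[0.035,0.0025,0],0],[[0,0,1.2],[0.043,0.0025,0],0],[[0,0,1.2],[0.045,0.0025,0],0],[[0,0,1.2],[0.045,0.0025,0],0]]'
python3 - <<'E'
from plant import *
from h import *
o=get_obs(); p=o["tool_pos"];y=o["tcp_rot"][2];print(p,y,o["contact_force"],o["grip_width"],infix(p))
for n in("top","scene"):
    c=capture(n); cv2.imwrite(f"pics/{n}4.png",c["image"][...,::-1])
    m=mask(c,(8,50,120),(28,200,255),(240,120,330,230) if n=="top" else (170,165,265,250))
    m=cv2.morphologyEx(m,cv2.MORPH_CLOSE,np.ones((3,3)));r=rect(c,m,10);print(n,r[:2]);[print(np.round(infix(q))) for q in r[2]]
a,b=cv2.imread("pics/top4.png")[115:235,235:335],cv2.imread("pics/scene4.png")[160:280,170:270]
cv2.imwrite("pics/both4.png",cv2.resize(np.hstack([a,b]),None,fx=4,fy=4,interpolation=cv2.INTER_CUBIC))
E
```

```text
time: 6.65
tool_pos: [495.5, -79.3, 20.6]
tcp_rot: [3.141, -0.001, 0.229]
contact_force: [0.9, -0.6, -2.0]
grip_width: 23.7
finger_force: 30.0
[495.50069654 -79.2657967   20.64856507] 0.22870737739565916 [ 0.88466549 -0.5941571  -1.96062888] 23.734703551325843 [-1.95426603e+02  1.57253418e-02]
top [[584.9, -58.4], [103.2, 112.5]]
[-155.   55.]
[-156.  -57.]
[-53. -58.]
[-52.  54.]
scene [[574.2, -62.9], [187.5, 133.5]]
[-196.   78.]
[-219.  -54.]
[-34. -85.]
[-12.  47.]
```

View pics/both4.png

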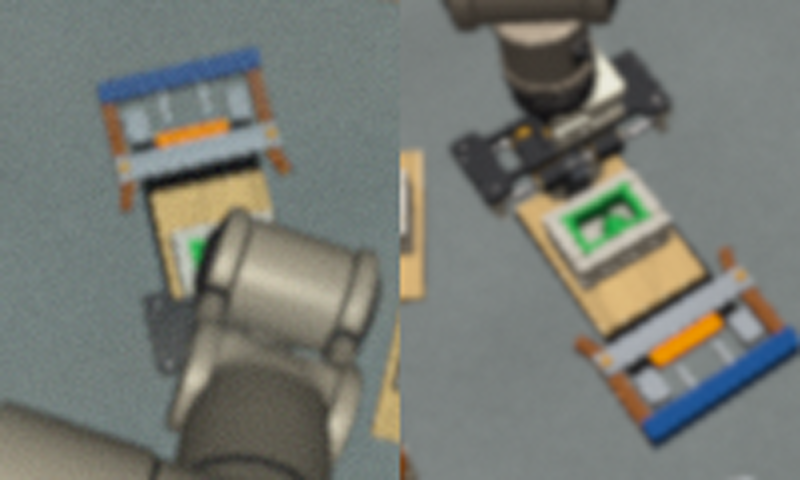

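The board is centred in the lead-ins and clear of both, with its front edge at about −53. I'll go under the lip, then on to the seal in small steps while watching the force.

```bash
python3 -m handwheel '[[[0,0,-0.3],[0.005,-0.0005,0],0],[[0,0,-0.5],[0.012,-0.001,0],0],[[0,0,-0.5],[0.019,-0.001,0],0],[[0,0,-0.5],[0.026,-0.0015,0],0],[[0,0,-0.5],[0.032,-0.0015,0],0],[[0,0,-0.5],[0.032,-0.0015,0],0],[[0,0,-0.5],[0.032,-0.0015,0],0]]'; python3 -m handwheel '[[[0,0,0],[0.002,0,0],0],[[0,0,0],[0.004,0,0],0],[[0,0,0],[0.006,0,0],0],[[0,0,0],[0.008,0,0],0],[[0,0,0],[0.008,0,0],0]]';  python3 -m handwheel '[[[0,0,0],[0.002,0,0],0],[[0,0,0],[0.004,0,0],0],[[0,0,0],[0.004,0,0],0]]'
```

```text
time: 7.45
tool_pos: [526.0, -70.6, 20.7]
tcp_rot: [3.141, -0.0, 0.237]
contact_force: [0.2, 0.6, -2.1]
grip_width: 24.0
finger_force: 30.0
time: 7.95
tool_pos: [533.1, -68.9, 20.7]
tcp_rot: [-3.141, 0.001, 0.237]
contact_force: [-3.1, -0.9, 0.0]
grip_width: 24.3
finger_force: 30.0
time: 8.25
tool_pos: [536.8, -68.0, 20.7]
tcp_rot: [-3.141, 0.001, 0.237]
contact_force: [-5.0, -1.9, -0.6]
grip_width: 23.7
finger_force: 30.0
```

```bash
python3 -m handwheel '[[[0,0,0],[0.002,0,0],0],[[0,0,0],[0.004,0,0],0],[[0,0,0],[0.004,0,0],0]]';  for i in 1; do python3 -m handwheel '[[[0,0,0],[0.001,0,0],0],[[0,0,0],[0.002,0,0],0],[[0,0,0],[0.002,0,0],0]]'; done; python3 -m handwheel '[[[0,0,0],[0.001,0,0],0],[[0,0,0],[0.002,0,0],0],[[0,0,0],[0.002,0,0],0]]'
```

```text
time: 8.55
tool_pos: [540.5, -67.1, 20.7]
tcp_rot: [-3.141, 0.002, 0.237]
contact_force: [-5.7, -2.1, 0.9]
grip_width: 23.6
finger_force: 30.0
time: 8.85
tool_pos: [542.1, -66.6, 20.7]
tcp_rot: [-3.141, 0.002, 0.237]
contact_force: [-5.4, -2.4, 2.4]
grip_width: 23.4
finger_force: 30.0
time: 9.15
tool_pos: [543.9, -66.2, 20.7]
tcp_rot: [-3.141, 0.003, 0.237]
contact_force: [-6.7, -1.9, 3.6]
grip_width: 23.7
finger_force: 30.0
```

```bash
python3 -m handwheel '[[[0,0,0],[0.001,0,0],0],[[0,0,0],[0.002,0,0],0],[[0,0,0],[0.002,0,0],0]]'; python3 -m handwheel '[[[0,0,0],[0.001,0,0],0],[[0,0,0],[0.001,0,0],0],[[0,0,0],[0.001,0,0],0]]'; python3 -m handwheel '[[[0,0,0],[0.001,0,0],0],[[0,0,0],[0.001,0,0],0],[[0,0,0],[0.001,0,0],0]]'
```

```text
time: 9.45
tool_pos: [545.7, -65.7, 20.7]
tcp_rot: [-3.141, 0.003, 0.237]
contact_force: [-8.0, -3.3, 3.4]
grip_width: 24.1
finger_force: 30.0
time: 9.75
tool_pos: [546.6, -65.5, 20.6]
tcp_rot: [-3.141, 0.003, 0.237]
contact_force: [-7.6, -3.3, 2.8]
grip_width: 23.9
finger_force: 30.0
time: 10.05
tool_pos: [546.6, -65.5, 20.6]
tcp_rot: [-3.141, 0.005, 0.238]
contact_force: [-11.4, -3.8, 6.5]
grip_width: 24.0
finger_force: 30.0
```

The TCP has stopped advancing and the force has jumped, at fixture x ≈ −142.5 (home expected at −141). That matches the backstops. One more millimetre for seating, then a look.

```bash
python3 -m handwheel '[[[0,0,0],[0.001,0,0],0],[[0,0,0],[0.001,0,0],0],[[0,0,0],[0.001,0,0],0],[[0,0,0],[0.001,0,0],0]]'
python3 - <<'E'
from plant import *
from h import *
o=get_obs(); p=o["tool_pos"];y=o["tcp_rot"][2];print(p,o["tcp_rot"],o["contact_force"],infix(p))
for n in("top","scene"):
    c=capture(n); cv2.imwrite(f"pics/{n}5.png",c["image"][...,::-1])
a,b=cv2.imread("pics/top5.png")[115:205,240:330],cv2.imread("pics/scene5.png")[190:280,185:275]
cv2.imwrite("pics/both5.png",cv2.resize(np.hstack([a,b]),None,fx=4.4,fy=4.4,interpolation=cv2.INTER_CUBIC))
E
```

```text
time: 10.45
tool_pos: [546.7, -65.4, 20.6]
tcp_rot: [-3.14, 0.007, 0.238]
contact_force: [-14.6, -6.1, 8.7]
grip_width: 24.3
finger_force: 30.0
[546.66436617 -65.43259296  20.59671364] [-3.14043511  0.00692467  0.23799459] [-14.60526471  -6.09322306   8.65989455] [-142.43357211    0.91977675]
```

View pics/both5.png

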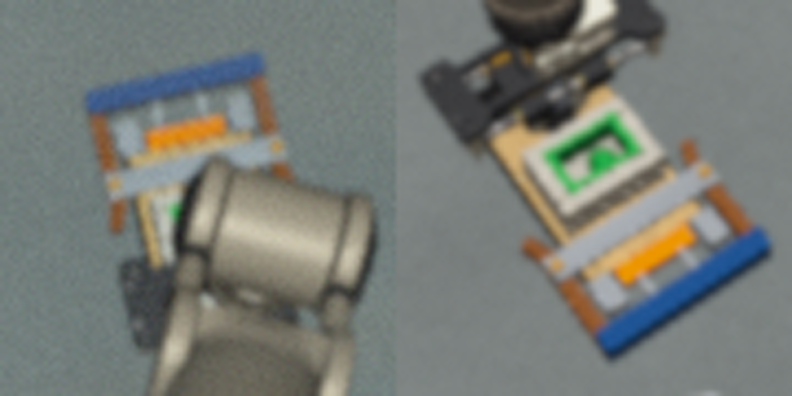

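The picture shows the board's front edge past the lip and touching both backstops, near crop pixels (130,155) and (240,130) in the top view, with the seal pressed back and the handle still gripped. The push is about 16 N and steady, so I'll hand in.

```bash
python3 -c "
from plant import *
print(close_job())"
```

```text
the job is handed in; nothing more can be done
None
```

The green mould is home under the lip on both backstops, with the gripper still pressing it there at about 16 N; I handed the job in at about 10.5 s, and no verdict came back.

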